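Clip the filling tube into its sprung holder and set the straightedge against it

ROBOT

A 6-joint arm with a two-finger parallel gripper is mounted at the origin on a cart in front of the work surface, level with it; the furniture and walls round the work are solid. World frame = base frame: x ahead of the robot, y to its left, z up, the work surface at z = 0. Lengths are in m, angles in rad, forces in N, time in s.
With the tool pointing down it reaches from about 0.25 to 0.775 m from the base axis. Payload 4 kg.
Tool frame: the origin (TCP) lies midway between the tips of the shut fingers; the grasp point (between the pads) lies 19 mm behind it (robot.tcp_to_grasp is the distance from the TCP to the grasp point, in m); z points along the fingers, y is the line along which they close (so a half turn about z gives the same grasp; the last joint's range is limited). The gripper opens to 94 mm and grips with 3 to 60 N. Pads are 16 mm wide; open, the fingers measure 119 mm over their backs; the gripper's body (75 mm by 177 mm) begins 78 mm behind the grasp point.
Start: joints at [-1.288, 0.087, 1.371, -0, 1.684, -0.103], TCP at [0.207, -0.51, 0.181] pointing down, gripper open.
Joint ranges: [-3.1, 3.1], [-0.76, 2.03], [0.27, 2.55], [-1.08, 4.22], [0.17, 2.65], [-2.57, 2.57]. Speed limits (rad/s): [2.79, 2.79, 3.14, 3.14, 3.14, 3.14].

INTERFACE

Orientations are given as [roll, pitch, yaw] about the fixed x, y, z axes, in that order (R = Rz(yaw) Ry(pitch) Rx(roll)).
In Python, from bench import robot, viewer gives the robot as it stands. The module is installed in compiled form; this text tells all that it offers.
- The arm moves only by the shell command python3 -m handwheel 'ROWS' [OPENING]. ROWS is JSON, a list of rows, each a list of 6 numbers: the shift along the tool's x, y, z in units of 0.2 m (1.0 is 0.2 m), then the turn, a rotation vector about the tool's x, y, z in units of 30 degrees (1.0 is 30 degrees). In form: [[x, y, z, wx, wy, wz], ...]. A call has 1 to 10 rows; each row is the pose to reach, as a shift and turn from the pose commanded when the call began, along the tool's axes at that moment; what a row does not reach only later rows make up. A row lasts 1/12 s, in which the tool goes at most 41.7 mm and 7.16 degrees, less where a joint would pass 70% of its speed; a pose out of reach is approached as far as the arm can. A call with a number of a shift or a turn outside -1 to 1 is refused whole. A call with a gripper value outside its range is refused whole. OPENING is the gripper's target within -1 to 1 (shut at 1, half-way at 0, fully open at -1), set as the call begins (- or left out, the last holds). The fingers move at their own pace and stop on an object; the grip force is fixed at half the most. Time passes only in rows, so rows that repeat a pose let the fingers close. It gives the time, the measured TCP pose, the force, the opening and the grip force at its end, in the units of the state.
- robot.get_obs(): the state, without advancing time (a new reading comes with each control period).
- viewer.snapshot(name): name is "scene" or "side" or "wrist"; returns the picture (400x640x3 uint8, red, green, blue); there is no depth.
- viewer.calibration(name): a dict with "fx", "fy", "cx", "cy" (pixels), "R" (3x3) and "t" (3): a world point X has camera coordinates R X + t. Camera axes: x right, y down, z forward; pixel columns grow to the right and rows downward; lengths in m; the calibration is good to about 2 mm. A picture is of the moment at which its call begins: read the wrist's pose just before it. calibration takes no time and is no camera call; for the wrist camera it gives the pose at the moment of the call.
- robot.close_job(): hands the job in; it is judged then, once.
The state is a dict: "time": time; "joint_positions": joint angles; "qvel": joint speeds; "joint_torque": joint torques, N m; "tool_pos": TCP position; "ee_rot": TCP orientation; "wrist_force": force on the tool from outside, world axes, zero at the start; "wrist_torque": the same for the moment, N m; "width": finger opening in m; "finger_force": force on a finger pad.
Only numpy, scipy, OpenCV 4.12 (cv2) and the standard library are available. Lean on these libraries where they do the work, as an engineer would, in place of code of your own. Each camera call takes 0.05 s, during which the arm holds its last target. There are 200 camera calls.

TASK

Get the filling tube ready for marking out: take it from its wooden rest, lay it lengthwise centred across the open mouth of the metal clip holder, on top of the sprung jaw, and let go. Then push it down past the jaw until it sits fully home in both forks with the jaw sprung back over it. Also bring the loose straightedge flush against the front edge of the holder's base, flat on the table and spanning the whole edge, and leave the other things on the table alone.

Things in the scene. Friction and masses are not known exactly. Their poses are not given: they have to be found in the camera images.
- tube: Loose plain steel tube, 200 mm long, 14 mm diameter, 0.08 kg, both ends alike. Origin at its centre (on the axis); y runs along the tube. At the start it lies level in the notches of the wooden rest, axis 27 mm above the table; its middle 90 mm is free for fingers from above.
- tube_end_a (a point): Centre of the tube's end at its own y = -100 mm.
- tube_end_b (a point): Centre of the tube's end at its own y = +100 mm.
- holder: Aluminium clip holder, fixed. Origin: middle of the base's underside, on the table; z up. Base plate 100 (x) x 160 (y) x 12 mm; front edge (robot's side) is its face at x = -50 mm. Two forks at y = -42.5 and +42.5 mm, each 15 mm long, take a tube lying along y; the 70 mm between them is open for fingers down to z = 17 mm. Jaw arms just outside the forks.
- clip_mouth (a point): Axis of a tube resting unpressed on the jaw noses and front tines: x = -1, y = 0, z = 47 mm of the holder. The mouth is 22 mm wide: front tines' inner face at holder x = -8 mm (up to z = 56 mm, then a lip leaning outward to 65 mm), rear tines at x = +14 mm up to z = 56 mm.
- clip_seat (a point): Axis of a tube pushed fully home: x = 0, y = 0, z = 30 mm of the holder (top of the tube then at 37 mm). Seat floor at z = 23 mm; the slot there is 16 mm wide, x = -8 to +8 mm.
- front_edge (a point): Middle of the foot of the base's front edge: x = -50, y = 0, z = 0 mm of the holder.
- jaw (a joint): Angle (rad) of the one dark steel sprung jaw, hinged on a pin along y at holder x = 4, z = 14 mm; two arms at y = -55.5 and +55.5 mm end in round noses of 4 mm radius, at x = 7, z = 39.5 mm when shut. 0 = shut; opens rearward to about 0.15 as the tube passes (limit 0.6), then springs back. The push takes about 8 to 15 N all the way to the seat, best midway between the forks.
- straightedge: Loose bare steel straightedge, 28 (x) x 280 (y) x 12 (z) mm, 0.25 kg, square-edged. Origin: middle of its underside; y along its length. It lies flat on the table in front of the holder (on the robot's side), askew. Flush against the holder, its origin is at x = -64 mm in the holder's frame and its y is parallel to the holder's. It slides when pushed with about 2 N.
- tube_rest: Light wooden rest, fixed, 60 (x) x 130 (y) x 10 mm plate with two notched cross-pieces at y = -55 and +55 mm, 44 mm wide and 30 mm high; notch floor at z = 20 mm, notch 16 mm wide. Origin: middle of its underside; the tube lies along its y.
- marker: Bystander: capped felt marker lying between the holder and the wooden rest, 133 x 18 x 14 mm; origin under its middle.
- spanner: Bystander: spanner lying at the right, 168 x 111 x 9 mm; origin under its middle.
- tape_roll: Bystander: roll of tape lying flat, 94 mm across, 48 mm high; origin under its middle.
- cap_tub: Bystander: round tub of crown caps at the left, 116 mm across, 68 mm high; origin under its middle.
- meter: Bystander: handheld meter lying behind the holder, 150 x 68 x 20 mm; origin under its middle.
- nozzle: Bystander: plastic filling nozzle standing upright, 24 mm across, 90 mm high; origin under its middle.
Not all that is in view belongs to the job. What is shaped like the tube but red is not meant.

How it is judged:
By the outcome, as a careful person would: the job done as asked, in the order asked, and still so for the second after the job is handed in, with the robot touching nothing.
It also fails if it takes over 67 s, if anything falls off the work surface, if the arm or the gripper's body presses on something with over 40 N, if the wrist force passes 120 N, or if a joint passes its speed limit or range.

## Working session

There is one attempt and no reset: what is moved stays moved. The work goes in short steps, Python scripts to look and compute and a shell command to move; the robot and the scene stay as the last step left them, time stands still between calls to the robot, and variables do not carry over. Pictures are saved under pics/ and viewed, at most 10 in all, crops included, and the job is handed in when it is done.

```bash
mkdir -p pics; ls
python3 - <<'E'
from bench import robot, viewer
import cv2, numpy as np
for n in ("scene","side"):
    im=viewer.snapshot(n); cv2.imwrite(f"pics/{n}0.png",im[:,:,::-1])
    c=viewer.calibration(n); print(n,c)
o=robot.get_obs();print(o["tool_pos"],o["ee_rot"],o["time"],o["width"])
E
```

```text
pics
scene {'fx': 479.528651540356, 'fy': 479.528651540356, 'cx': 320.07426796172797, 'cy': 198.1753520716399, 'R': array([[ 7.35759795e-01,  6.77242514e-01, -3.17321458e-04],
       [ 5.42500164e-01, -5.89655352e-01, -5.98331128e-01],
       [-4.05402388e-01,  4.40055841e-01, -8.01248876e-01]]), 't': array([-0.43606324, -0.29832949,  2.05788394])}
side {'fx': 437.5369033215581, 'fy': 437.5369033215581, 'cx': 315.57747596007755, 'cy': 200.01707736249887, 'R': array([[ 0.9446849 , -0.32793761, -0.00523131],
       [-0.21284268, -0.60084135, -0.7705113 ],
       [ 0.24953645,  0.72900383, -0.63740487]]), 't': array([-0.555202  ,  0.17488411,  1.32825632])}
[ 0.20682905 -0.50907067  0.17973132] [-3.13967716e+00 -2.00354882e-04  3.85815000e-01] 0.1 0.09384131027306548
```

View pics/scene0.png

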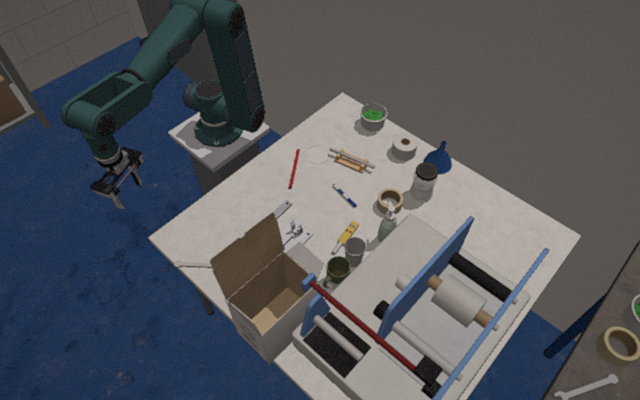

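View pics/side0.png

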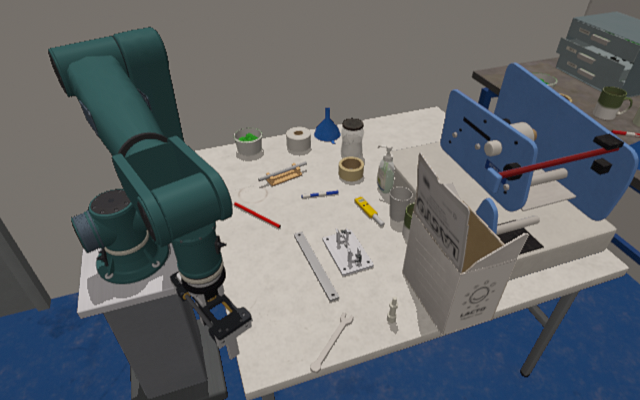

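The scene view shows the tube on its rest at about (350,160), with the box hiding the holder. The side view shows the tube and rest at (283,175), the holder at (347,250), the straightedge at (316,265), the marker at (320,195) and the red decoy at (257,215).

```bash
cat > h.py <<'E'
import numpy as np, cv2
from bench import robot, viewer
def ray(c,uv,z):
    "pixel -> world point on plane z"
    d=c["R"].T@np.array([(uv[0]-c["cx"])/c["fx"],(uv[1]-c["cy"])/c["fy"],1.])
    o=-c["R"].T@c["t"]
    return (o+d*(z-o[2])/d[2])
def proj(c,X):
    p=c["R"]@np.array(X)+c["t"]; return np.array([c["fx"]*p[0]/p[2]+c["cx"],c["fy"]*p[1]/p[2]+c["cy"]])
E
python3 - <<'E'
from h import *
im=cv2.imread("pics/side0.png")
cv2.imwrite("pics/crop1.png",cv2.resize(im[150:310,200:400],None,fx=3.75,fy=3.75,interpolation=cv2.INTER_CUBIC))
c=viewer.calibration("side")
for n,uv,z in [("rest",(283,177),.01),("tubeL",(259,184),.027),("tubeR",(306,164),.027),("holder",(347,250),.012),("seFar",(299,234),.012),("seNear",(334,297),.012),("marker",(320,195),.01),("red",(257,215),.01)]:
    print(n,ray(c,uv,z).round(3))
E
```

```text
rest [0.539 0.229 0.01 ]
tubeL [0.442 0.195 0.027]
tubeR [0.639 0.257 0.027]
holder [ 0.621 -0.197  0.012]
seFar [ 0.504 -0.082  0.012]
seNear [ 0.52  -0.349  0.012]
marker [0.633 0.083 0.01 ]
red [0.399 0.054 0.01 ]
```

View pics/crop1.png

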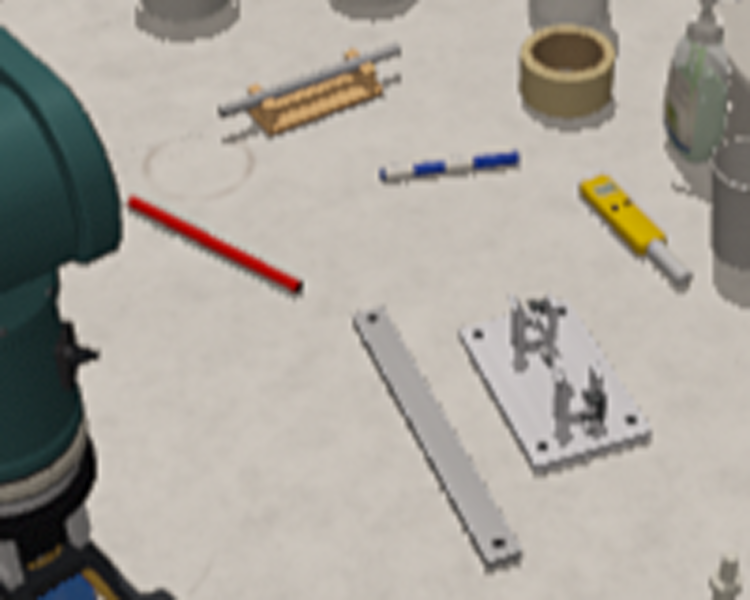

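The crop shows the tube lying in the rest's notches, the straightedge from crop (370,315) to (500,560), and the holder plate corners at (460,333), (538,468) and (650,435). I'll go above the holder for a close look on the way.

```bash
cat >> h.py <<'E'
from scipy.spatial.transform import Rotation as Rn
def go(p,yaw,o=None):
    "print the total shift/turn in move units from the present pose to (p,yaw), tool down"
    o=o or robot.get_obs(); R=Rn.from_euler("xyz",o["ee_rot"])
    G=Rn.from_euler("xyz",[np.pi,0,yaw])
    d=R.as_matrix().T@(np.array(p)-o["tool_pos"])
    print("shift",(d/.2).round(3),"turn",np.degrees((R.inv()*G).as_rotvec()).round(1)/30)
E
python3 - <<'E'
from h import *
c=viewer.calibration("side")
q=lambda a,b,z: ray(c,(200+a/3.75,150+b/3.75),z)[:2].round(3)
print([q(a,b,.012) for a,b in [(460,333),(538,468),(650,435),(355,318),(488,560),(520,548)]])
go([.52,-.2,.32],.386)
E
```

```text
[array([ 0.567, -0.127]), array([ 0.574, -0.285]), array([ 0.669, -0.283]), array([ 0.49 , -0.081]), array([ 0.507, -0.353]), array([ 0.533, -0.351])]
shift [ 2.032 -0.844 -0.699] turn [-0.00333333 -0.         -0.        ]
```

```bash
python3 -m handwheel '[[0.1,-0.05,-0.2,0,0,0],[0.25,-0.1,-0.35,0,0,0],[0.4,-0.15,-0.5,0,0,0],[0.55,-0.2,-0.6,0,0,0],[0.7,-0.25,-0.7,0,0,0],[0.85,-0.3,-0.7,0,0,0],[1,-0.42,-0.7,0,0,0],[1,-0.42,-0.7,0,0,0]]' && python3 -m handwheel '[[0.15,-0.07,0,0,0,0],[0.3,-0.14,0,0,0,0],[0.45,-0.2,0,0,0,0],[0.6,-0.26,0,0,0,0],[0.75,-0.33,0,0,0,0],[0.9,-0.38,0,0,0,0],[1,-0.42,0,0,0,0],[1,-0.42,0,0,0,0],[1,-0.42,0,0,0,0]]'
python3 - <<'E'
from h import *
o=robot.get_obs();print(o["tool_pos"],o["ee_rot"],np.abs(o["qvel"]).max())
im=viewer.snapshot("wrist"); c=viewer.calibration("wrist")
cv2.imwrite("pics/w1.png",im[:,:,::-1]); print(-c["R"].T@c["t"],c["R"])
import pickle; pickle.dump(c,open("pics/w1.pkl","wb"))
E
```

```text
time: 0.77
tool_pos: [0.3638, -0.3518, 0.3217]
ee_rot: [-3.141, -0.003, 0.394]
wrist_force: [-0.1, -0.2, 1.2]
width: 0.0938
finger_force: 0.0
time: 1.52
tool_pos: [0.5144, -0.2032, 0.3197]
ee_rot: [-3.141, 0.002, 0.387]
wrist_force: [-0.3, -0.9, -0.4]
width: 0.0941
finger_force: 0.0
[ 0.51441221 -0.20317953  0.31971456] [-3.14051202e+00  1.91998542e-03  3.87402812e-01] 0.037845390658069696
[ 0.57617027 -0.17870522  0.52340002] [[ 3.76295587e-01 -9.26499196e-01 -9.33696695e-04]
 [-9.00442068e-01 -3.65949497e-01  2.35127728e-01]
 [-2.18187337e-01 -8.76367867e-02 -9.71964032e-01]]
```

View pics/w1.png

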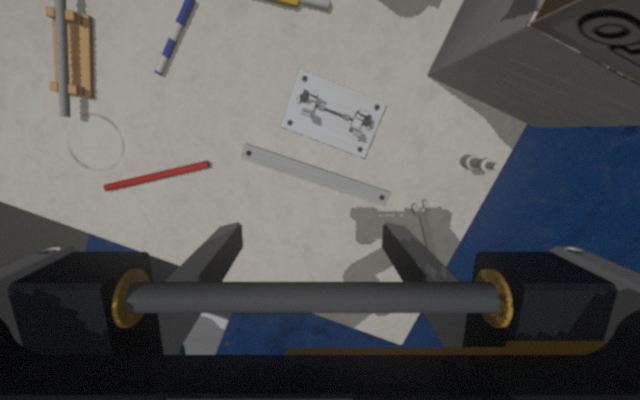

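The wrist view shows the holder plate with corners at about (303,72), (385,102), (365,157) and (282,127), the straightedge from (243,150) to (388,198), and the rest and tube at the upper left. The box is at the right.

Run:
```python
from h import *
import pickle; c=pickle.load(open("pics/w1.pkl","rb"))
for a in [(303,72),(385,102),(365,157),(282,127)]: print("H",ray(c,a,.012)[:2].round(4))
for a in [(246,144),(242,156),(386,204),(390,190)]: print("S",ray(c,a,.012)[:2].round(4))
print("tube near",ray(c,(66,115),.027).round(3))
im=cv2.imread("pics/w1.png"); g=cv2.cvtColor(im,cv2.COLOR_BGR2GRAY)
s=viewer.calibration("side"); print("box corner",ray(s,(405,275),0).round(3),ray(s,(445,327),0).round(3))
# holder/straightedge: grey neutral, differs from warm table
b=im.astype(int); m=((b[:,:,2]-b[:,:,0])<8).astype(np.uint8)*255
m[230:]=0; m=cv2.morphologyEx(m,cv2.MORPH_OPEN,np.ones((3,3)))
for k in cv2.findContours(m,cv2.RETR_EXTERNAL,cv2.CHAIN_APPROX_SIMPLE)[0]:
    if cv2.contourArea(k)>800: r=cv2.minAreaRect(k); print(r,cv2.contourArea(k)); print([ray(c,p,.012)[:2].round(4) for p in cv2.boxPoints(r)])
go([.54,.226,.22],.305)
```

```text
H [ 0.6604 -0.1277]
H [ 0.6689 -0.2757]
H [ 0.5708 -0.283 ]
H [ 0.5636 -0.1266]
S [ 0.5122 -0.0777]
S [ 0.4894 -0.078 ]
S [ 0.5064 -0.3556]
S [ 0.5332 -0.3509]
tube near [0.445 0.216 0.027]
box corner [ 0.746 -0.335  0.   ] [ 0.76  -0.526  0.   ]
((36.0, 215.0), (28.0, 72.0), 90.0) 1044.0
[array([0.2408, 0.3132]), array([0.2914, 0.1888]), array([0.2362, 0.1782]), array([0.1844, 0.3057])]
((314.974609375, 174.49136352539062), (154.62753295898438, 17.704896926879883), 18.758649826049805) 2412.5
[array([ 0.484, -0.074]), array([ 0.5158, -0.0739]), array([ 0.5323, -0.3534]), array([ 0.4994, -0.3576])]
((331.9101867675781, 113.65951538085938), (96.30715942382812, 62.910316467285156), 21.250505447387695) 5712.0
[array([ 0.5617, -0.1154]), array([ 0.6649, -0.1177]), array([ 0.6713, -0.2806]), array([ 0.5655, -0.2862])]
((534.5, 114.5), (229.0, 209.0), 90.0) 36270.5
[array([ 0.8347, -0.2754]), array([ 0.9594, -0.5826]), array([ 0.6434, -0.8233]), array([ 0.4935, -0.4546])]
((61.968971252441406, 57.972412109375), (116.68065643310547, 12.860122680664062), 86.633544921875) 956.5
[array([0.6088, 0.281 ]), array([0.6176, 0.2622]), array([0.4438, 0.2182]), array([0.4341, 0.2386])]
shift [ 0.931 -1.942  0.5  ] turn [-0.          0.00333333  0.15333333]
```

```bash
python3 -m handwheel '[[0.05,-0.15,0,0,0,0],[0.1,-0.3,0,0,0,0],[0.15,-0.45,0,0,0,0],[0.2,-0.6,0,0,0,0],[0.25,-0.75,0.1,0,0,0.05],[0.28,-0.9,0.2,0,0,0.1],[0.3,-1,0.25,0,0,0.15],[0.3,-1,0.25,0,0,0.15]]' && python3 -m handwheel '[[0.05,-0.15,0,0,0,0],[0.1,-0.3,0.05,0,0,0],[0.15,-0.45,0.1,0,0,0],[0.2,-0.6,0.15,0,0,0],[0.25,-0.75,0.2,0,0,0],[0.28,-0.85,0.25,0,0,0],[0.3,-0.93,0.25,0,0,0],[0.3,-0.93,0.25,0,0,0],[0.3,-0.93,0.25,0,0,0]]'
python3 - <<'E'
from h import *
o=robot.get_obs();print(o["tool_pos"],o["ee_rot"],np.abs(o["qvel"]).max())
im=viewer.snapshot("wrist"); c=viewer.calibration("wrist")
cv2.imwrite("pics/w2.png",im[:,:,::-1])
import pickle; pickle.dump(c,open("pics/w2.pkl","wb"))
E
```

```text
time: 2.23
tool_pos: [0.4922, 0.0063, 0.2683]
ee_rot: [-3.139, 0.004, 0.309]
wrist_force: [0.1, 0.2, 0.3]
width: 0.0939
finger_force: 0.0
time: 2.98
tool_pos: [0.4963, 0.1984, 0.2212]
ee_rot: [3.14, -0.001, 0.307]
wrist_force: [1.2, 0.0, -0.2]
width: 0.0941
finger_force: 0.0
[0.49630778 0.19843334 0.22124458] [ 3.14016802e+00 -5.07061053e-04  3.06622077e-01] 0.021873875632063656
```

View pics/w2.png

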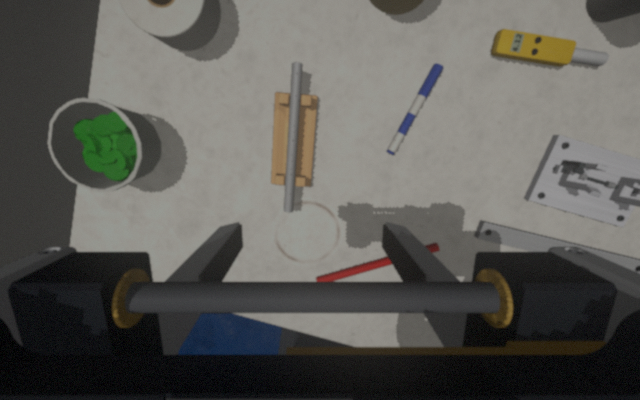

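The wrist view shows the tube clearly, from end (297,63) to end (289,211). Its rest spans (273,93) to (318,186), and the marker and cap tub are clear of it.

Run:
```python
from h import *
import pickle; c=pickle.load(open("pics/w2.pkl","rb"))
a=ray(c,(297,63),.027);b=ray(c,(289.5,211),.027);m=(a+b)/2;y=np.arctan2(*(a-b)[1::-1])
print(a,b,m,np.linalg.norm(a-b),y)
r=[ray(c,p,.012) for p in [(277,93),(318,96),(314,187),(272,184)]];print(np.mean(r,0))
go([*m[:2],.10],y); go([*m[:2],.017],y)
```

```text
[0.63769845 0.26289118 0.027     ] [0.44376351 0.2157595  0.027     ] [0.54073098 0.23932534 0.027     ] 0.19957995294427341 0.23840639584044113
[0.54057283 0.23704974 0.012     ]
shift [ 0.272 -0.131  0.608] turn [ 0.00333333 -0.00333333  0.13      ]
shift [ 0.272 -0.132  1.023] turn [ 0.00333333 -0.00333333  0.13      ]
```

```bash
python3 -m handwheel '[[0.07,-0.03,0.15,0,0,0.13],[0.14,-0.07,0.3,0,0,0.13],[0.21,-0.1,0.45,0,0,0.13],[0.272,-0.131,0.6,0,0,0.13],[0.272,-0.131,0.75,0,0,0.13],[0.272,-0.131,0.87,0,0,0.13],[0.272,-0.131,0.95,0,0,0.13],[0.272,-0.131,1,0,0,0.13],[0.272,-0.131,1,0,0,0.13]]' && python3 -m handwheel '[[0,0,0.01,0,0,0],[0,0,0.02,0,0,0],[0,0,0.02,0,0,0],[0,0,0.02,0,0,0],[0,0,0.02,0,0,0],[0,0,0.02,0,0,0],[0,0,0.02,0,0,0],[0,0,0.02,0,0,0],[0,0,0.02,0,0,0],[0,0,0.02,0,0,0]]' 0.85
```

```text
time: 3.78
tool_pos: [0.5387, 0.239, 0.0186]
ee_rot: [3.141, 0.004, 0.237]
wrist_force: [-0.0, 0.4, -0.0]
width: 0.0941
finger_force: 0.0
time: 4.62
tool_pos: [0.5395, 0.2414, 0.0167]
ee_rot: [3.141, 0.0, 0.239]
wrist_force: [0.8, -0.6, 0.0]
width: 0.0303
finger_force: 0.0
```

```bash
python3 -m handwheel '[[0,0,0,0,0,0],[0,0,0,0,0,0],[0,0,0,0,0,0],[0,0,0,0,0,0],[0,0,0,0,0,0],[0,0,0,0,0,0]]' 1 && python3 -m handwheel '[[0,0,-0.05,0,0,0],[0,0,-0.1,0,0,0],[0,0,-0.2,0,0,0],[0,0,-0.35,0,0,0],[0,0,-0.5,0,0,0],[0,0,-0.65,0,0,0],[0,0,-0.8,0,0,0],[0,0,-0.9,0,0,0],[0,0,-0.9,0,0,0]]'
python3 -c "
from h import *
go([.53,-.16,.2],1.61)"
```

```text
time: 5.12
tool_pos: [0.5395, 0.2413, 0.0167]
ee_rot: [3.142, 0.0, 0.239]
wrist_force: [0.2, -0.4, -0.5]
width: 0.0005
finger_force: 0.0
time: 5.87
tool_pos: [0.5424, 0.2423, 0.2049]
ee_rot: [-3.141, -0.013, 0.239]
wrist_force: [0.2, 0.1, 0.2]
width: 0.0006
finger_force: 0.0
shift [-0.537  1.94   0.015] turn [ 0.01666667 -0.02333333 -2.61666667]
```

The fingers shut fully, so the grasp missed. I'll open them and look.

```bash
python3 -m handwheel '[[-0.2,0,0,0,0,0],[-0.4,0,0,0,0,0],[-0.4,0,0,0,0,0],[-0.4,0,0,0,0,0],[-0.4,0,0,0,0,0],[-0.4,0,0,0,0,0],[-0.4,0,0,0,0,0],[-0.4,0,0,0,0,0],[-0.4,0,0,0,0,0]]' -1
python3 - <<'E'
from h import *
im=viewer.snapshot("wrist"); c=viewer.calibration("wrist")
cv2.imwrite("pics/w3.png",im[:,:,::-1])
s=viewer.snapshot("side");cv2.imwrite("pics/s3.png",s[:,:,::-1])
import pickle; pickle.dump(c,open("pics/w3.pkl","wb"))
E
```

```text
time: 6.62
tool_pos: [0.4626, 0.2225, 0.1967]
ee_rot: [3.141, 0.0, 0.239]
wrist_force: [-0.5, 0.5, 0.1]
width: 0.0568
finger_force: 0.0
```

View pics/w3.png

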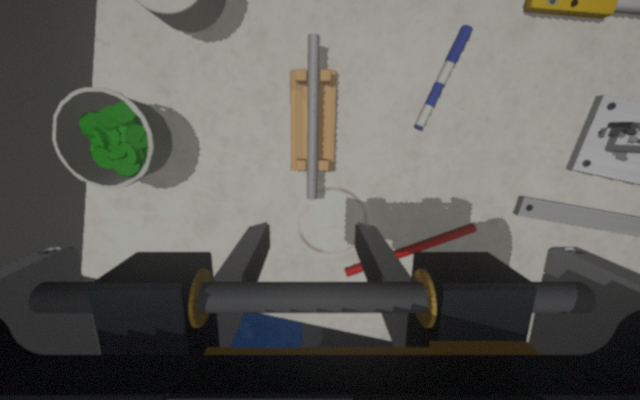

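The tube still lies in its rest, from (314,35) to (313,198), centred between the fingers laterally. I need to find out why the grasp missed, so I'll check where the TCP projects and whether the tube moved.

Run:
```python
from h import *
import pickle; c=pickle.load(open("pics/w3.pkl","rb"))
a=ray(c,(314,35),.027);b=ray(c,(313,198),.027);m=(a+b)/2
print(a,b,m,np.linalg.norm(a-b))
o=robot.get_obs();p=o["tool_pos"];R=Rn.from_euler("xyz",o["ee_rot"]).as_matrix();print(p,o["width"],-c["R"].T@c["t"],c["fx"],c["cx"])
for d in (-.03,0,.03): print(proj(c,p+R[:,1]*d), proj(c,p+R[:,1]*d-R[:,2]*.019))
s=viewer.calibration("side"); print("side tcp",proj(s,p),"tube",proj(s,a),proj(s,b), proj(s,(.5397,.2413,.0167)))
sc=viewer.calibration("scene");print("scene",proj(sc,a),proj(sc,b))
q=cv2.imread("pics/s3.png")
q=cv2.resize(q[100:280,170:370],None,fx=3.3,fy=3.3,interpolation=cv2.INTER_CUBIC);
for X in (a,b,p): u=(proj(s,X)-(170,100))*3.3; cv2.circle(q,tuple(int(v) for v in u),3,(0,0,255),-1)
cv2.imwrite("pics/s3c.png",q)
```

```text
[0.63701137 0.26262982 0.027     ] [0.44335834 0.21649158 0.027     ] [0.54018485 0.2395607  0.027     ] 0.19907343770459582
[0.46225353 0.2224588  0.19665074] 0.06514219366833035 [0.52738007 0.23825965 0.40004345] 282.85062147581516 311.9943718066692
[272.2234771  223.42371965] [268.44448808 232.07534422]
[311.98063862 223.42699795] [311.96904957 232.07942761]
[351.74195104 223.43027659] [355.49858597 232.08351146]
side tcp [258.68491401 138.34026392] tube [305.12416655 163.33272543] [258.09668474 180.52606148] [282.10124088 173.72564724]
scene [373.3760685  166.83269914] [329.10347776 148.64028915]
```

View pics/s3c.png

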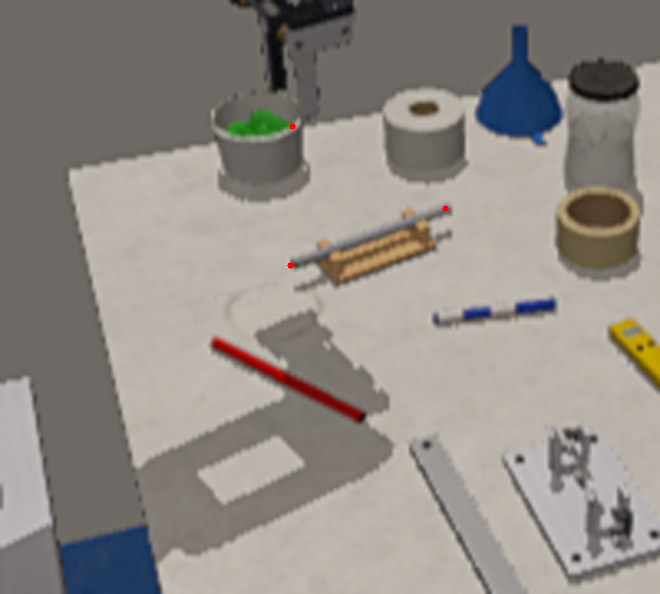

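The ends match the tube in this view, so the tube's position is right. The open fingertips, at crop (275,85) and (305,110), seem to lie above the red TCP dot at (293,126). I'll shut the fingers and compare.

```bash
python3 -m handwheel '[[0,0,0,0,0,0],[0,0,0,0,0,0],[0,0,0,0,0,0],[0,0,0,0,0,0],[0,0,0,0,0,0],[0,0,0,0,0,0],[0,0,0,0,0,0],[0,0,0,0,0,0],[0,0,0,0,0,0],[0,0,0,0,0,0]]' 1
python3 - <<'E'
from h import *
o=robot.get_obs();p=o["tool_pos"];print(p,o["width"],robot.tcp_to_grasp)
w=viewer.snapshot("wrist")[:,:,::-1];cw=viewer.calibration("wrist")
q=viewer.snapshot("side")[:,:,::-1];s=viewer.calibration("side")
Z=np.array([0,0,1.])
def ann(im,c,x0,y0,f):
    im=cv2.resize(im[y0:y0+120,x0:x0+120].copy(),None,fx=f,fy=f,interpolation=cv2.INTER_CUBIC)
    for h,col in ((0,(0,0,255)),(.02,(0,255,0)),(.04,(255,0,0))):
        cv2.circle(im,tuple(int(v) for v in (proj(c,p+h*Z)-(x0,y0))*f),2,col,-1)
    return im
cv2.imwrite("pics/tip.png",np.hstack([ann(w,cw,252,180,3.3),ann(q,s,200,60,3.3)]))
E
```

```text
time: 7.55
tool_pos: [0.4618, 0.2223, 0.1968]
ee_rot: [3.142, -0.0, 0.239]
wrist_force: [-0.8, 0.5, -0.8]
width: 0.0047
finger_force: 0.0
[0.46182699 0.2223314  0.19676564] 0.004743696684126317 0.0188
```

View pics/tip.png

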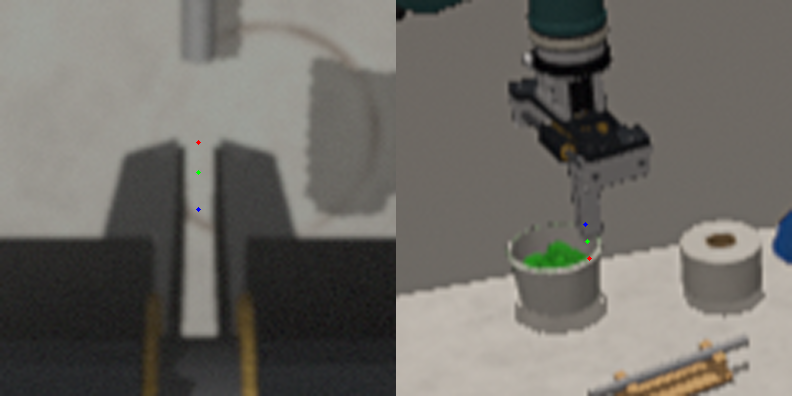

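The shut tips end near the green dot (TCP + 20 mm) in the side view. In the wrist view, the 94 mm opening spans 140 px, which puts the tips at about 0.19 m depth instead of 0.21 m. So the real tips sit about 20 mm above the reported TCP, and the fingers closed just over the tube. I'll go about 18 mm lower, watching the force.

```bash
python3 -c "
from h import *
go([.5405,.2395,.0],.237)"
python3 -m handwheel '[[0.1,0,0.05,0,0,0],[0.25,0,0.1,0,0,0],[0.4,0,0.15,0,0,0],[0.4,0,0.2,0,0,0],[0.4,0,0.25,0,0,0],[0.4,0,0.3,0,0,0],[0.4,0,0.3,0,0,0],[0.4,0,0.3,0,0,0],[0.4,0,0.3,0,0,0],[0.4,0,0.3,0,0,0]]' -1
python3 -c "
from h import *
go([.5405,.2395,.0],.237)"
```

```text
shift [0.403 0.01  0.984] turn [ 0.         -0.          0.00333333]
time: 8.48
tool_pos: [0.5397, 0.2415, 0.1384]
ee_rot: [-3.141, -0.003, 0.239]
wrist_force: [-0.1, 0.3, 0.4]
width: 0.0635
finger_force: 0.0
shift [-0.     0.011  0.692] turn [-0.         -0.00666667  0.00333333]
```

```bash
python3 -m handwheel '[[0,0.01,0,0,0,0],[0,0.01,0,0,0,0],[0,0.01,0,0,0,0],[0,0.01,0.15,0,0,0],[0,0.01,0.3,0,0,0],[0,0.01,0.45,0,0,0],[0,0.01,0.55,0,0,0],[0,0.01,0.61,0,0,0],[0,0.01,0.61,0,0,0]]' && python3 -m handwheel '[[0,0,0.02,0,0,0],[0,0,0.04,0,0,0],[0,0,0.06,0,0,0],[0,0,0.08,0,0,0],[0,0,0.08,0,0,0]]'
```

```text
time: 9.23
tool_pos: [0.5376, 0.2385, 0.0113]
ee_rot: [3.141, 0.007, 0.239]
wrist_force: [0.3, -0.1, 0.9]
width: 0.0943
finger_force: 0.0
time: 9.65
tool_pos: [0.54, 0.2393, -0.0014]
ee_rot: [3.142, 0.0, 0.239]
wrist_force: [-0.1, 0.5, -0.0]
width: 0.0939
finger_force: 0.0
```

```bash
python3 -m handwheel '[[0,0,0,0,0,0],[0,0,0,0,0,0],[0,0,0,0,0,0],[0,0,0,0,0,0],[0,0,0,0,0,0],[0,0,0,0,0,0],[0,0,0,0,0,0],[0,0,0,0,0,0],[0,0,0,0,0,0],[0,0,0,0,0,0]]' 1 && python3 -m handwheel '[[0,0,0,0,0,0],[0,0,0,0,0,0],[0,0,0,0,0,0],[0,0,0,0,0,0]]'
```

```text
time: 10.48
tool_pos: [0.54, 0.2394, -0.0013]
ee_rot: [3.141, 0.0, 0.239]
wrist_force: [-0.4, 0.2, -0.2]
width: 0.0308
finger_force: 0.0
time: 10.82
tool_pos: [0.5399, 0.2397, -0.0013]
ee_rot: [-3.141, -0.0, 0.239]
wrist_force: [-1.2, 1.5, 0.0]
width: 0.0133
finger_force: 30.0
```

Gripped at width 13 mm, with the tube axis 28.3 mm above the reported TCP. Lifting, then moving to a spot beside the holder for a close look.

```bash
python3 -m handwheel '[[0,0,-0.05,0,0,0],[0,0,-0.12,0,0,0],[0,0,-0.25,0,0,0],[0,0,-0.4,0,0,0],[0,0,-0.55,0,0,0],[0,0,-0.7,0,0,0],[0,0,-0.85,0,0,0],[0,0,-0.95,0,0,0],[0,0,-1,0,0,0]]' && python3 -m handwheel '[[-0.05,0.1,0,0,0,0],[-0.1,0.2,0,0,0,0],[-0.15,0.35,0,0,0,0],[-0.2,0.5,0,0,0,0],[-0.25,0.65,0,0,0,0],[-0.3,0.8,0,0,0,0],[-0.3,0.9,0,0,0,0],[-0.3,1,0,0,0,0]]'
python3 -c "
from h import *
go([.5,-.1,.22],.24)"
```

```text
time: 11.57
tool_pos: [0.5414, 0.2396, 0.2038]
ee_rot: [3.142, -0.007, 0.239]
wrist_force: [-0.5, -1.0, -1.0]
width: 0.0128
finger_force: 30.0
time: 12.23
tool_pos: [0.5282, 0.0291, 0.1983]
ee_rot: [3.141, 0.001, 0.238]
wrist_force: [-0.2, -0.9, -0.1]
width: 0.0131
finger_force: 30.0
shift [-0.29   0.594 -0.108] turn [ 0.          0.00333333 -0.00333333]
```

```bash
python3 -m handwheel '[[-0.05,0.1,0,0,0,0],[-0.1,0.2,-0.05,0,0,0],[-0.15,0.35,-0.1,0,0,0],[-0.2,0.45,-0.1,0,0,0],[-0.25,0.55,-0.1,0,0,0],[-0.29,0.59,-0.1,0,0,0],[-0.29,0.59,-0.1,0,0,0],[-0.29,0.59,-0.1,0,0,0]]'
python3 - <<'E'
from h import *
import pickle
im=viewer.snapshot("wrist"); c=viewer.calibration("wrist")
cv2.imwrite("pics/w4.png",im[:,:,::-1]);pickle.dump(c,open("pics/w4.pkl","wb"))
u=np.array([proj(c,(x,y,.012)) for x in(.52,.72) for y in(-.32,-.09)]);
x0,y0=np.maximum(u.min(0),0).astype(int);x1,y1=np.minimum(u.max(0),(640,240)).astype(int);print(x0,y0,x1,y1)
f=min(800/(x1-x0),600/(y1-y0));cr=cv2.resize(im[y0:y1,x0:x1,::-1],None,fx=f,fy=f,interpolation=cv2.INTER_CUBIC);print(f)
cv2.imwrite("pics/w4c.png",cr[:600,:800])
E
```

```text
time: 12.9
tool_pos: [0.5003, -0.0972, 0.2183]
ee_rot: [-3.14, 0.001, 0.238]
wrist_force: [0.9, -1.4, -1.1]
width: 0.0128
finger_force: 30.0
310 13 514 201
3.1914893617021276
```

View pics/w4c.png

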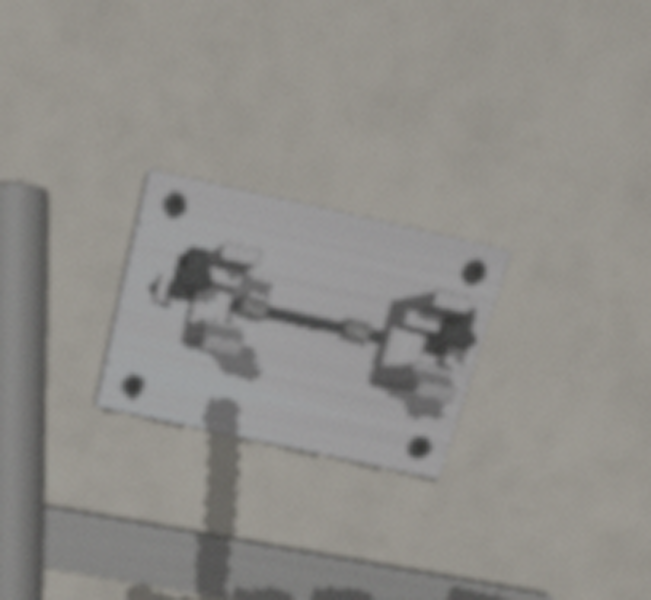

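The close-up shows the plate corners at crop (148,172), (508,250), (440,480) and (98,408), and the holes at (175,204), (474,272), (419,447) and (133,385).

Run:
```python
from h import *
import pickle; c=pickle.load(open("pics/w4.pkl","rb")); f=3.19149
for P in ([(148,172),(508,250),(440,480),(98,408)],[(175,204),(474,272),(419,447),(133,385)]):
    X=np.array([ray(c,(310+(a-.5)/f,13+(b-.5)/f),.012)[:2] for a,b in P])
    d=(X[0]-X[1])+(X[3]-X[2]); e=(X[0]-X[3])+(X[1]-X[2])
    print(X.mean(0),np.linalg.norm(d)/2,np.linalg.norm(e)/2,np.arctan2(d[1],d[0]),np.arctan2(-e[0],e[1])%np.pi, np.arctan2(e[1],e[0])+np.pi/2)
# tube axis in image vs. tool: end position along the tube
g=cv2.cvtColor(cv2.imread("pics/w4.png"),cv2.COLOR_BGR2GRAY)
o=robot.get_obs(); p=o["tool_pos"]; R=Rn.from_euler("xyz",o["ee_rot"]).as_matrix()
z=p[2]+.0283
e=ray(c,(310+12/f,13+184/f),z); print("tube far end rel tool",R.T@(e-p))
```

```text
[ 0.61592104 -0.1993227 ] 0.15827528123151058 0.09912707430396596 1.611008206497055 1.624183967774716 1.624183967774716
[ 0.61688318 -0.19975255] 0.13216114315797747 0.07596277253703666 1.6035598894346912 1.6050568484798768 1.605056848479877
tube far end rel tool [ 0.10111806  0.00099302 -0.02832983]
```

Run:
```python
from h import *
import pickle; c=pickle.load(open("pics/w1.pkl","rb"))
for z in (0,.1,.2,.3): print(z,[ray(c,p,z)[:2].round(3) for p in ((430,75),(465,0),(525,125),(540,15))])
go([.6175,-.1995,.15],1.608)
```

```text
0 [array([ 0.74 , -0.331]), array([ 0.862, -0.33 ]), array([ 0.73 , -0.527]), array([ 0.889, -0.455])]
0.1 [array([ 0.709, -0.302]), array([ 0.808, -0.301]), array([ 0.701, -0.46 ]), array([ 0.83 , -0.402])]
0.2 [array([ 0.677, -0.273]), array([ 0.753, -0.272]), array([ 0.671, -0.394]), array([ 0.77, -0.35])]
0.3 [array([ 0.646, -0.244]), array([ 0.698, -0.243]), array([ 0.642, -0.327]), array([ 0.71 , -0.297])]
shift [0.446 0.639 0.341] turn [-0.00333333 -0.         -2.61333333]
```

```bash
python3 -m handwheel '[[0.1,0.13,0,0,0,-0.23],[0.2,0.26,0,0,0,-0.46],[0.3,0.4,0,0,0,-0.69],[0.4,0.53,0,0,0,-0.92],[0.446,0.64,0,0,0,-1],[0.446,0.64,0,0,0,-1]]' && python3 -m handwheel '[[0,0,0,0,0,-0.23],[0,0,0,0,0,-0.46],[0,0,0,0,0,-0.69],[0,0,0.05,0,0,-0.92],[0,0,0.1,0,0,-1],[0,0,0.1,0,0,-1]]' && python3 -m handwheel '[[0,0,0.05,0,0,-0.2],[0,0,0.1,0,0,-0.4],[0,0,0.15,0,0,-0.61],[0,0,0.15,0,0,-0.61],[0,0,0.15,0,0,-0.61]]'
python3 -c "
from h import *
go([.6175,-.1995,.055],1.608)
go([.6175,-.1995,.021],1.608)"
```

```text
time: 13.45
tool_pos: [0.6198, -0.2023, 0.2157]
ee_rot: [-3.14, 0.002, 0.763]
wrist_force: [-0.8, 0.5, -1.0]
width: 0.0132
finger_force: 30.0
time: 13.95
tool_pos: [0.6168, -0.1982, 0.1964]
ee_rot: [-3.137, -0.001, 1.289]
wrist_force: [-0.0, 0.0, -1.9]
width: 0.0128
finger_force: 30.0
time: 14.37
tool_pos: [0.6175, -0.1995, 0.1685]
ee_rot: [-3.14, -0.001, 1.603]
wrist_force: [-0.2, -1.0, -0.2]
width: 0.0129
finger_force: 30.0
shift [-0.001  0.001  0.568] turn [-0.00333333 -0.         -0.01      ]
shift [-0.001  0.001  0.738] turn [-0.00333333 -0.         -0.01      ]
```

Descend to tube axis ~0.083, then creep down.

```bash
python3 -m handwheel '[[0,0,0.15,0,0,-0.01],[0,0,0.3,0,0,-0.01],[0,0,0.42,0,0,-0.01],[0,0,0.5,0,0,-0.01],[0,0,0.56,0,0,-0.01],[0,0,0.56,0,0,-0.01]]' && python3 -m handwheel '[[0,0,0.03,0,0,0],[0,0,0.06,0,0,0],[0,0,0.09,0,0,0],[0,0,0.12,0,0,0],[0,0,0.14,0,0,0],[0,0,0.155,0,0,0],[0,0,0.165,0,0,0],[0,0,0.165,0,0,0],[0,0,0.165,0,0,0]]'
python3 - <<'E'
from h import *
go([.6175,-.1995,.0187],1.608)
im=viewer.snapshot("side"); s=viewer.calibration("side")
h=np.array([.6155,-.1995,.047]); d=np.array([-.037,.9993,0])
print([proj(s,h+k*d).round(1) for k in(-.1,.1)])
cv2.imwrite("pics/s5.png",im[:,:,::-1])
cv2.imwrite("pics/s5c.png",cv2.resize(im[200:290,300:410,::-1],None,fx=6,fy=6,interpolation=cv2.INTER_CUBIC))
E
```

```text
time: 14.87
tool_pos: [0.6163, -0.1998, 0.0543]
ee_rot: [-3.137, -0.002, 1.609]
wrist_force: [-0.6, -0.2, -0.9]
width: 0.013
finger_force: 30.0
time: 15.62
tool_pos: [0.6178, -0.2008, 0.0238]
ee_rot: [3.142, 0.0, 1.611]
wrist_force: [-0.4, -0.1, -0.1]
width: 0.0133
finger_force: 30.0
shift [ 0.007 -0.001  0.026] turn [0.         0.         0.00666667]
[array([360.8, 266.2]), array([333.1, 221.7])]
```

```bash
python3 -m handwheel '[[0.004,0,0.01,0,0,0],[0.007,0,0.02,0,0,0],[0.007,0,0.02,0,0,0],[0.007,0,0.02,0,0,0]]' && python3 -m handwheel '[[0,0,0.005,0,0,0],[0,0,0.01,0,0,0],[0,0,0.01,0,0,0],[0,0,0.01,0,0,0]]'
```

```text
time: 16.0
tool_pos: [0.6178, -0.1995, 0.0202]
ee_rot: [3.141, 0.001, 1.611]
wrist_force: [0.1, -0.1, 1.9]
width: 0.0132
finger_force: 30.0
time: 16.33
tool_pos: [0.6179, -0.1995, 0.02]
ee_rot: [3.141, 0.001, 1.611]
wrist_force: [-3.1, 0.8, 7.5]
width: 0.0135
finger_force: 30.0
```

Contact on the jaw noses at an axis height of about 48 mm, as expected. Easing off and releasing.

```bash
python3 -m handwheel '[[0,0,-0.01,0,0,0],[0,0,-0.01,0,0,0],[0,0,-0.01,0,0,0]]' && python3 -m handwheel '[[0,0,0,0,0,0],[0,0,0,0,0,0],[0,0,0,0,0,0],[0,0,0,0,0,0],[0,0,0,0,0,0],[0,0,0,0,0,0],[0,0,0,0,0,0],[0,0,0,0,0,0]]' 0.1 && python3 -m handwheel '[[0,0,-0.03,0,0,0],[0,0,-0.08,0,0,0],[0,0,-0.16,0,0,0],[0,0,-0.24,0,0,0],[0,0,-0.3,0,0,0],[0,0,-0.3,0,0,0]]'
python3 - <<'E'
from h import *
im=viewer.snapshot("side"); s=viewer.calibration("side"); sc=viewer.calibration("wrist")
w=viewer.snapshot("wrist"); sc=viewer.calibration("wrist")
h=np.array([.6155,-.1995,.047]); d=np.array([-.037,.9993,0])
A=im[205:285,300:400,::-1].copy()
A=cv2.resize(A,None,fx=5,fy=5,interpolation=cv2.INTER_CUBIC)
for k in(-.1,.1): cv2.circle(A,tuple(int(v) for v in (proj(s,h+k*d)-(300,205))*5),3,(0,0,255),-1)
B=cv2.resize(w[0:266,180:440,::-1],(300,307))
for k in(-.1,.1): print(proj(sc,h+k*d))
C=np.zeros((400,800,3),np.uint8);C[:,:500]=A;C[:307,500:]=B
cv2.imwrite("pics/s6.png",C)
E
```

```text
time: 16.58
tool_pos: [0.618, -0.1994, 0.0202]
ee_rot: [3.141, 0.0, 1.611]
wrist_force: [-1.2, 0.3, 3.3]
width: 0.0132
finger_force: 30.0
time: 17.25
tool_pos: [0.6176, -0.1994, 0.0197]
ee_rot: [-3.142, 0.0, 1.611]
wrist_force: [0.8, 0.5, -0.6]
width: 0.0425
finger_force: 0.0
time: 17.75
tool_pos: [0.62, -0.2003, 0.0848]
ee_rot: [3.134, 0.003, 1.611]
wrist_force: [0.0, -1.4, 0.8]
width: 0.0422
finger_force: 0.0
[309.32531268 312.27541824]
[309.59196317  89.15831341]
```

View pics/s6.png

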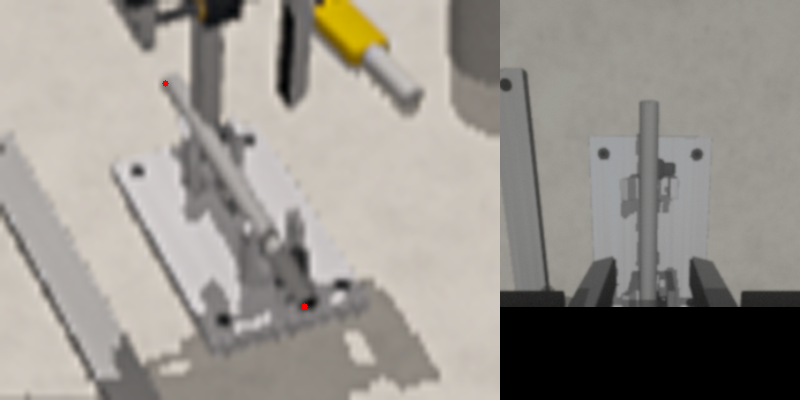

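The tube rests on the mouth within about 1 mm of the prediction: far end at wrist (309,88) against (309.6,89.2) predicted, with the side-view dots on both ends. Next I'll shut the fingers and push down at the middle.

```bash
python3 -m handwheel '[[0,0,0,0,0,0],[0,0,0,0,0,0],[0,0,0,0,0,0],[0,0,0,0,0,0],[0,0,0,0,0,0],[0,0,0,0,0,0],[0,0,0,0,0,0],[0,0,0,0,0,0],[0,0,0,0,0,0],[0,0,0,0,0,0]]' 1
python3 -c "
from h import *
go([.616,-.1995,.04],1.608)"
```

```text
time: 18.68
tool_pos: [0.6177, -0.1994, 0.0798]
ee_rot: [3.142, 0.0, 1.611]
wrist_force: [-1.5, -0.2, -0.4]
width: 0.0004
finger_force: 0.0
shift [-0.    -0.008  0.199] turn [0.         0.         0.00666667]
```

```bash
python3 -m handwheel '[[0,-0.008,0.05,0,0,0],[0,-0.008,0.1,0,0,0],[0,-0.008,0.15,0,0,0],[0,-0.008,0.19,0,0,0],[0,-0.008,0.2,0,0,0],[0,-0.008,0.2,0,0,0]]' && python3 -m handwheel '[[0,0,0.01,0,0,0],[0,0,0.02,0,0,0],[0,0,0.03,0,0,0],[0,0,0.04,0,0,0],[0,0,0.04,0,0,0]]'
```

```text
time: 19.18
tool_pos: [0.615, -0.199, 0.0378]
ee_rot: [-3.139, -0.001, 1.611]
wrist_force: [-0.1, 0.6, -0.3]
width: 0.0001
finger_force: 0.0
time: 19.6
tool_pos: [0.6159, -0.1994, 0.0315]
ee_rot: [-3.141, -0.0, 1.611]
wrist_force: [-0.4, 0.2, -0.7]
width: 0.0004
finger_force: 0.0
```

```bash
for i in 1 2; do python3 -m handwheel '[[0,0,0.005,0,0,0],[0,0,0.01,0,0,0],[0,0,0.015,0,0,0],[0,0,0.015,0,0,0]]'; done | grep -E "tool_pos|wrist"
```

```text
tool_pos: [0.6161, -0.1995, 0.0293]
wrist_force: [-0.3, 0.9, 2.2]
tool_pos: [0.6159, -0.1996, 0.0286]
wrist_force: [-5.2, 0.8, 10.0]
```

```bash
for i in 1 2 3; do python3 -m handwheel '[[0,0,0.007,0,0,0],[0,0,0.014,0,0,0],[0,0,0.02,0,0,0],[0,0,0.025,0,0,0],[0,0,0.025,0,0,0]]'; done | grep -E "tool_pos|wrist"
```

```text
tool_pos: [0.6165, -0.1999, 0.0231]
wrist_force: [-3.6, 0.2, 7.5]
tool_pos: [0.6167, -0.1997, 0.0169]
wrist_force: [-1.4, 0.7, 5.3]
tool_pos: [0.6172, -0.1994, 0.0124]
wrist_force: [-0.4, 1.2, 6.5]
```

```bash
for i in 1 2; do python3 -m handwheel '[[0,0,0.004,0,0,0],[0,0,0.008,0,0,0],[0,0,0.01,0,0,0],[0,0,0.01,0,0,0]]'; done | grep -E "tool_pos|wrist"
```

```text
tool_pos: [0.6178, -0.1994, 0.0122]
wrist_force: [-2.1, 1.7, 13.2]
tool_pos: [0.6181, -0.1995, 0.0122]
wrist_force: [-4.8, 3.9, 18.6]
```

Hard stop at TCP 12.2 mm, a 17 mm travel, exactly the seat depth. Lifting and checking numerically.

```bash
python3 -m handwheel '[[0,0,-0.03,0,0,0],[0,0,-0.1,0,0,0],[0,0,-0.2,0,0,0],[0,0,-0.35,0,0,0],[0,0,-0.5,0,0,0],[0,0,-0.5,0,0,0],[0,0,-0.5,0,0,0]]'
python3 - <<'E'
from h import *
w=viewer.snapshot("wrist"); c=viewer.calibration("wrist"); cv2.imwrite("pics/w7.png",w[:,:,::-1])
import pickle; pickle.dump(c,open("pics/w7.pkl","wb"))
d=np.array([-.037,.9993,0]); h=np.array([.6165,-.1995,.03])
for z in(.03,.047):
    h[2]=z; print(z,[proj(c,h+k*d+np.array([s*.007,0,0])).round(1) for k in(.1,.07,-.03) for s in(-1,1)])
g=cv2.cvtColor(w,cv2.COLOR_RGB2GRAY).astype(int)
u=proj(c,[h[0]-.0037,h[1]+.1,.03]); x=int(round(u[0]))
print("col",x,g[int(u[1])-14:int(u[1])+15,x])
u=proj(c,np.append((h+.085*d)[:2],.03)); r=int(round(u[1])); print("row",r,int(u[0])-20,g[r,int(u[0])-20:int(u[0])+21])
go([.45,-.2,.1],1.65)
E
```

```text
time: 22.77
tool_pos: [0.6174, -0.2, 0.1087]
ee_rot: [3.138, 0.002, 1.611]
wrist_force: [-0.4, 0.4, -0.6]
width: 0.0002
finger_force: 0.0
0.03 [array([305.9,  95.9]), array([320.9,  96.6]), array([306., 129.]), array([320.5, 129.6]), array([306.1, 228. ]), array([319.6, 228.5])]
0.047 [array([305.5,  93.5]), array([321.5,  94.2]), array([305.6, 128.8]), array([321.1, 129.5]), array([305.8, 233.7]), array([320. , 234.2])]
col 313 [151 150 151 152 150 150 151 150 150 150 148 139 129 123 122 123 122 123
 123 122 120 121 121 122 124 122 123 123 122]
row 113 293 [148 148 149 147 146 148 148 141 128 107  96  89  96 107 116 120 126 130
 128 125 122 115 113 106 107 126 140 145 145 145 146 148 148 149 150 152
 149 148 149 149 149]
shift [ 0.031 -0.83   0.031] turn [-0.          0.         -0.07333333]
```

Numbers agree with the seated height (same -2 px offset as before). Now the straightedge: go to its robot side, turned so the gripper body is clear of the forks.

```bash
python3 -m handwheel '[[0,-0.1,0,0,0,0.2],[0,-0.25,0,0,0,0.4],[0,-0.4,0,0,0,0.6],[0,-0.55,0,0,0,0.8],[0,-0.7,0,0,0,1],[0,-0.8,0,0,0,1],[0,-0.8,0,0,0,1]]' && python3 -m handwheel '[[0,0,0,0,0,0.23],[0,0,0,0,0,0.46],[0,0,0,0,0,0.7],[0,0,0,0,0,0.92],[0,0,0,0,0,1],[0,0,0,0,0,1]]' && python3 -m handwheel '[[0,0,0,0,0,0.23],[0,0,0,0,0,0.46],[0,0,0,0,0,0.7],[0,0,0,0,0,0.92],[0,0,0,0,0,1],[0,0,0,0,0,1],[0,0,0,0,0,1]]'
python3 - <<'E'
from h import *
go([.45,-.205,-.01],.037)
w=viewer.snapshot("wrist"); c=viewer.calibration("wrist"); cv2.imwrite("pics/w8.png",w[:,:,::-1])
b=w.astype(int); 
for y in(-.13,-.16,-.26,-.29):
    xs=np.arange(.47,.58,.0025); r=[b[tuple(np.round(proj(c,(x,y,.012))[::-1]).astype(int))] for x in xs]
    print(y,[(round(x,4),int(v[0]-v[2]),int(v.sum()//3)) for x,v in zip(xs,r)][::2])
E
```

```text
time: 23.4
tool_pos: [0.4517, -0.205, 0.104]
ee_rot: [-3.135, 0.001, 1.086]
wrist_force: [0.6, 0.3, 0.1]
width: 0.0004
finger_force: 0.0
time: 23.9
tool_pos: [0.4561, -0.2053, 0.1047]
ee_rot: [-3.139, 0.001, 0.564]
wrist_force: [-0.3, -0.0, 0.2]
width: 0.0002
finger_force: 0.0
time: 24.48
tool_pos: [0.4561, -0.2056, 0.1057]
ee_rot: [-3.141, 0.001, 0.043]
wrist_force: [-0.0, 0.1, -0.6]
width: 0.0004
finger_force: 0.0
shift [-0.03  -0.004  0.578] turn [-0.00333333  0.00333333  0.01      ]
-0.13 [(np.float64(0.47), 9, 148), (np.float64(0.475), 10, 148), (np.float64(0.48), 10, 148), (np.float64(0.485), 9, 149), (np.float64(0.49), 1, 128), (np.float64(0.495), 1, 132), (np.float64(0.5), 3, 132), (np.float64(0.505), 2, 134), (np.float64(0.51), 1, 134), (np.float64(0.515), 2, 135), (np.float64(0.52), 9, 146), (np.float64(0.525), 8, 146), (np.float64(0.53), 8, 146), (np.float64(0.535), 10, 148), (np.float64(0.54), 9, 149), (np.float64(0.545), 10, 148), (np.float64(0.55), 9, 146), (np.float64(0.555), 9, 143), (np.float64(0.56), 8, 139), (np.float64(0.565), -4, 135), (np.float64(0.57), -5, 154)
[... 1245 characters left out ...]
3), (np.float64(0.57), -1, 151), (np.float64(0.575), -1, 151)]
-0.29 [(np.float64(0.47), 7, 103), (np.float64(0.475), 9, 141), (np.float64(0.48), 10, 143), (np.float64(0.485), 10, 145), (np.float64(0.49), 10, 144), (np.float64(0.495), 10, 145), (np.float64(0.5), 2, 126), (np.float64(0.505), 3, 127), (np.float64(0.51), 0, 126), (np.float64(0.515), 2, 126), (np.float64(0.52), 2, 125), (np.float64(0.525), 2, 127), (np.float64(0.53), 8, 146), (np.float64(0.535), 8, 144), (np.float64(0.54), 8, 146), (np.float64(0.545), 10, 143), (np.float64(0.55), 9, 144), (np.float64(0.555), 8, 144), (np.float64(0.56), 9, 143), (np.float64(0.565), 9, 142), (np.float64(0.57), 8, 143), (np.float64(0.575), 8, 144)]
```

```bash
python3 -m handwheel '[[-0.03,0,0.12,0,0,0],[-0.03,0,0.24,0,0,0],[-0.03,0,0.36,0,0,0],[-0.03,0,0.48,0,0,0],[-0.03,0,0.55,0,0,0],[-0.03,0,0.58,0,0,0],[-0.03,0,0.6,0,0,0],[-0.03,0,0.61,0,0,0],[-0.03,0,0.615,0,0,0],[-0.03,0,0.615,0,0,0]]' && python3 -m handwheel '[[0.03,0,0,0,0,0],[0.06,0,0,0,0,0],[0.09,0,0,0,0,0],[0.12,0,0,0,0,0],[0.15,0,0,0,0,0],[0.18,0,0,0,0,0],[0.2,0,0,0,0,0],[0.2,0,0,0,0,0]]'
```

```text
time: 25.37
tool_pos: [0.451, -0.2066, -0.0152]
ee_rot: [3.14, -0.002, 0.04]
wrist_force: [0.3, 0.8, 0.2]
width: 0.0006
finger_force: 0.0
time: 26.03
tool_pos: [0.4908, -0.2044, -0.0163]
ee_rot: [-3.142, 0.0, 0.041]
wrist_force: [-0.4, -0.6, 0.5]
width: 0.0003
finger_force: 0.1
```

Force is low, so I can't tell yet whether the tip is pushing or above the edge. Back off, lower 5 mm, retry.

```bash
python3 -m handwheel '[[-0.08,0,0,0,0,0],[-0.15,0,0,0,0,0],[-0.15,0,0,0,0,0],[-0.15,0,0.01,0,0,0],[-0.15,0,0.02,0,0,0],[-0.15,0,0.022,0,0,0],[-0.15,0,0.022,0,0,0]]' && python3 -m handwheel '[[0.03,0,0,0,0,0],[0.06,0,0,0,0,0],[0.09,0,0,0,0,0],[0.12,0,0,0,0,0],[0.15,0,0,0,0,0],[0.18,0,0,0,0,0],[0.2,0,0,0,0,0]]'
python3 - <<'E'
from h import *
w=viewer.snapshot("wrist"); c=viewer.calibration("wrist"); b=w.astype(int)
for y in(-.10,-.13,-.17,-.24,-.28,-.31):
    xs=np.arange(.47,.59,.001); uv=[np.round(proj(c,(x,y,.012))[::-1]).astype(int) for x in xs]
    print(y,"".join('#' if 0<=r<400 and b[r,q,0]-b[r,q,2]<6 else '.' for r,q in uv))
E
```

```text
time: 26.62
tool_pos: [0.4606, -0.2056, -0.0209]
ee_rot: [-3.141, -0.0, 0.04]
wrist_force: [0.5, 0.0, 0.1]
width: 0.0007
finger_force: 0.0
time: 27.2
tool_pos: [0.5002, -0.204, -0.0207]
ee_rot: [-3.141, 0.002, 0.041]
wrist_force: [-3.3, 0.6, 2.0]
width: 0.0006
finger_force: 1.6
-0.1 .....................................##############################.....................................................
-0.13 ......................................#############################............................#########################
-0.17 ######################.................##############################............................#######################
-0.24 #########################.........#.......#############################............................#####################
-0.28 ######...#..........................#.#....##############################...........................####################
-0.31 ######..................#.#.............#...##############################..............................................
```

It is sliding now (rear edge about 27 mm from the holder). Pushing on, then creeping until contact.

```bash
python3 -m handwheel '[[0.02,0,0,0,0,0],[0.04,0,0,0,0,0],[0.06,0,0,0,0,0],[0.08,0,0,0,0,0],[0.1,0,0,0,0,0],[0.11,0,0,0,0,0],[0.12,0,0,0,0,0],[0.12,0,0,0,0,0]]' |grep -E "pos|wrist_f"; for i in 1 2; do python3 -m handwheel '[[0.005,0,0,0,0,0],[0.01,0,0,0,0,0],[0.015,0,0,0,0,0],[0.015,0,0,0,0,0]]'| grep -E "tool_pos|wrist"; done
```

```text
tool_pos: [0.5247, -0.2031, -0.0207]
wrist_force: [-0.9, -0.3, 0.5]
tool_pos: [0.5272, -0.203, -0.0207]
wrist_force: [-1.6, -0.6, -0.4]
tool_pos: [0.5296, -0.2031, -0.0207]
wrist_force: [-4.0, -0.6, -0.0]
```

```bash
for i in 1 2; do python3 -m handwheel '[[0.004,0,0,0,0,0],[0.008,0,0,0,0,0],[0.01,0,0,0,0,0],[0.01,0,0,0,0,0]]'| grep -E "tool_pos|wrist"; done
```

```text
tool_pos: [0.5296, -0.2031, -0.0207]
wrist_force: [-7.6, -0.9, 3.3]
tool_pos: [0.5295, -0.2031, -0.0206]
wrist_force: [-13.5, -1.8, 7.9]
```

Stopped with the force rising, so it's flush. Retreat and verify.

```bash
python3 -m handwheel '[[-0.03,0,0,0,0,0],[-0.1,0,0,0,0,0],[-0.2,0,0,0,0,0],[-0.3,0,0,0,0,0],[-0.3,0,-0.15,0,0,0],[-0.3,0,-0.3,0,0,0],[-0.3,0,-0.5,0,0,0],[-0.3,0,-0.7,0,0,0],[-0.3,0,-0.7,0,0,0],[-0.3,0,-0.7,0,0,0]]'
python3 - <<'E'
from h import *
w=viewer.snapshot("wrist"); c=viewer.calibration("wrist"); b=w.astype(int);cv2.imwrite("pics/w9.png",w[:,:,::-1])
for y in(-.06,-.08,-.10,-.125,-.15,-.2,-.24,-.27,-.30,-.33,-.35,-.37):
    xs=np.arange(.51,.60,.001); uv=[np.round(proj(c,(x,y,.012))[::-1]).astype(int) for x in xs]
    print(y,"".join('#' if 0<=r<400 and b[r,q,0]-b[r,q,2]<6 else '.' for r,q in uv))
# tube span along its axis, assuming z=.03 : neutral colour beyond the plate
d=np.array([-.037,.9993,0]); h=np.array([.6165,-.1995,.03])
for s in(-1,1):
  ks=np.arange(.08,.115,.001); uv=[np.round(proj(c,h+s*k*d)[::-1]).astype(int) for k in ks]
  print(s,"".join('#' if b[r,q,0]-b[r,q,2]<6 else '.' for r,q in uv))
for k in(-.092,.092):
  print(k,"".join('#' if b[r,q,0]-b[r,q,2]<6 else '.' for r,q in [np.round(proj(c,h+k*d+np.array([e,0,0]))[::-1]).astype(int) for e in np.arange(-.025,.0251,.001)]))
E
```

```text
time: 30.08
tool_pos: [0.4774, -0.2063, 0.1237]
ee_rot: [3.137, -0.01, 0.041]
wrist_force: [0.4, 0.2, -0.9]
width: 0.0005
finger_force: 0.0
-0.06 ..........................................................................................
-0.08 .......................############################.......................................
-0.1 .......................############################.......................................
-0.125 .........................#################################################################
-0.15 .........................#################################################################
-0.2 ..........................################################################################
-0.24 ...........................###############################################################
-0.27 .............................#############################################################
-0.3 ..............................############################................................
-0.33 ...............................###########################................................
-0.35 ..........................................................................................
-0.37 ..........................................................................................
-1 ###################................
1 #######################............
-0.092 .........#.#...###############.....................
0.092 ...............#############.......................
```

The straightedge is flush (no gap), parallel and spans the edge. The tube reads about 3 mm off in x, so I'll cross-check it with the side view, and measure the plate's rear edge in the same pictures.

Run:
```python
from h import *
w=viewer.snapshot("wrist").astype(np.float32); c=viewer.calibration("wrist")
s=viewer.snapshot("side").astype(np.float32); cs=viewer.calibration("side")
sc=viewer.snapshot("scene").astype(np.float32); cc=viewer.calibration("scene")
d=np.array([-.037,.9993,0]); n=np.array([.9993,.037,0]); h=np.array([.6165,-.1995,0])
def prof(im,c,k,z,e,t=5):
    uv=np.array([proj(c,h+k*d+x*n+[0,0,z]) for x in e],np.float32)
    v=cv2.remap(im,uv[None],None,cv2.INTER_LINEAR)[0]; return v[:,0]-v[:,2],v.mean(1)
e=np.arange(-.03,.0301,.001)
for nm,im,cam in(("wrist",w,c),("side",s,cs)):
    for k in(-.09,.09):
        for z in(.03,.047):
            m,g=prof(im,cam,k,z,e); i=np.where(m<5)[0]; print(nm,k,z,"mm",(e[i]*1000).round().astype(int).tolist())
    e2=np.arange(.035,.065,.001)
    for k in(-.065,-.02,.02,.07):
        m,g=prof(im,cam,k,.012,e2); i=np.where(m<3)[0]; print(nm,"rear edge",k,(e2[i].max()*1000).round(1) if len(i) else None)
np.save("pics/side9.npy",s)
```

```text
wrist -0.09 0.03 mm [-7, -6, -5, -4, -3, -2, -1, 0, 1, 2, 3, 4, 5]
wrist -0.09 0.047 mm [-12, -11, -10, -9, -8, -7, -6, -5, -4, -3, -2, -1, 0, 1]
wrist 0.09 0.03 mm [-9, -8, -7, -6, -5, -4, -3, -2, -1, 0, 1, 2, 3]
wrist 0.09 0.047 mm [-13, -12, -11, -10, -9, -8, -7, -6, -5, -4, -3, -2]
wrist rear edge -0.065 64.0
wrist rear edge -0.02 64.0
wrist rear edge 0.02 64.0
wrist rear edge 0.07 64.0
side -0.09 0.03 mm [-22, -21, -20, -19, -18, -17, -16, -15, -14, -13, -12, -11, -10, -9, -8, -7, -6, -5, -4, -3, -2, -1, 0, 11, 12, 13, 14, 15, 16, 17, 18, 22, 23, 24, 25, 26, 27]
side -0.09 0.047 mm [-30, -29, -28, -27, -26, -25, -24, -23, -22, -21, -20, -19, -18, -17, -16, -15, -14, -13, -12, -11, -10, -9, 7, 8, 9, 10, 11, 12, 13, 14, 15, 16, 18, 19, 20, 21, 22, 23, 24, 25, 26, 27, 28, 29, 30]
side 0.09 0.03 mm [-1]
side 0.09 0.047 mm []
side rear edge -0.065 44.0
side rear edge -0.02 None
side rear edge 0.02 None
side rear edge 0.07 47.0
```

```bash
python3 -c "
from bench import robot
print(robot.get_obs()['time']); print(robot.close_job())"
```

```text
30.2833
the job is handed in; nothing more can be done
None
```

I handed the job in at 30.3 s: the tube was laid on the clip mouth, released and pushed to a hard stop at seat depth (17 mm of travel), and the straightedge is flush along the holder's whole front edge. I judged the seating from force, travel and camera measurements; I never saw the jaw itself spring back.

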